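# Clamp a split duplicating flask with its draw latch

### The arm

A 6-joint arm with a two-finger parallel gripper is mounted at the origin on the work surface. World frame = base frame: x ahead of the robot, y to its left, z up, the work surface at z = 0. Lengths are in m, angles in degrees, forces in N, time in s.
With the tool pointing down it reaches from about 0.275 to 0.725 m from the base axis. Payload 5.6 kg.
Tool frame: the origin (TCP) lies at the very end of the fingers, on their centre line; the grasp point (between the pads) lies 19 mm behind it; y points along the fingers, x is the direction in which the jaws open and shut, and the axes are right-handed (so a half turn about y gives the same grasp; the last joint's range is limited). The gripper opens to 85 mm and grips with 20 to 120 N. Pads are 22 mm wide; open, the fingers measure 114 mm over their backs; the gripper's body (76 mm by 85 mm) begins 54 mm behind the grasp point. The pads swing forward as they close: fully open they stand 13 mm farther back than shut.
Start: joints at [84.546, 14.616, 6.199, 0, -81.583, -16.306], TCP at [0.204, 0.511, 0.231] pointing down, gripper open.
Joint ranges: [-168.99, 168.99], [-69.2, 112.95], [-62.41, 85.93], [-164.36, 98.24], [-168.68, -3.75], [-174.98, 174.98]. Speed limits (degrees/s): [147.25, 147.25, 180, 180, 180, 180].

### API

Orientations are given as a 3x3 rotation matrix whose columns are the frame's x, y, z axes.
In Python, from station import manip gives the robot as it stands.
- The arm moves only by the shell command python3 -m creep 'ROWS' [FORCE]. ROWS is JSON, a list that holds one entry, the list of rows, each a list of 7 numbers: the shift along the tool's x, y, z in mm, then the turn, a rotation vector about the tool's x, y, z in degrees, then the finger opening in mm, from 0 to 85.4. A call has 1 to 10 rows; each row shifts and turns the commanded pose from where the row before left it, along the tool's axes as they then stand; what a row does not reach is not made up. A row lasts 1/8 s, in which the tool goes at most 62.5 mm and 10.7 degrees, less where a joint would pass 70% of its speed; a pose out of reach is approached as far as the arm can. A call with a gripper value outside its range is refused whole. The fingers move at their own pace and stop on an object; FORCE is the grip in N (left out, the last holds). Time passes only in rows, so rows that do not move let the fingers close. It gives the time, the measured TCP pose, the force and the opening at its end, in the units of the state.
- manip.observe(): the state, without advancing time (a new reading comes with each control period).
- manip.read_camera(name): name is "side" or "top"; returns the picture (400x640x3 uint8, red, green, blue); there is no depth.
- manip.calibration(name): a dict with "intrinsics" (3x3 intrinsics, pixels), "R" (3x3) and "t" (3): a world point X has camera coordinates R X + t. Camera axes: x right, y down, z forward; pixel columns grow to the right and rows downward; lengths in m; the calibration is good to about 2 mm. A picture is of the moment at which its call begins. calibration takes no time and is no camera call.
- manip.hand_in(): hands the job in, once; it reports no verdict.
Trained networks look in the newest picture that a camera, given by its name, has taken for a name from the list of things; names that differ only in an ending like _2 or _b are one class to them, and where a whole thing is asked for, a point or a joint stands for the part that bears it (a point fixed in the world has none). Each returns a list of dicts, best first, with "conf" (0 to 1); they miss things now and then, are a little off and sometimes report something else, mostly with a low value. They report only what shows in the picture. A call takes as long as a camera call.
- manip.search_frame(query, camera): "at" ([x, y, z] in m, in the coordinates of the camera as it stood for that picture, good to about 4 mm: the middle of the surface that is visible of it).
- manip.masks_of(query, camera): "pixels" (400x640 bool, what is visible of it).
- manip.tip_of(query, camera): "at" ([x, y, z] in m, in the coordinates of the camera as it stood for that picture, good to about 4 mm: a listed point, or the origin of a listed thing).
The state is a dict: "t": time; "joints": joint angles; "dq": joint speeds; "joint_efforts": joint torques, N m; "ee_pos": TCP position; "eef_rot": TCP orientation; "ft_force": force on the tool from outside, world axes, zero at the start; "ft_torque": the same for the moment, N m; "gripper_width": opening from 0.0 (shut) to 1.0 (fully open).
Only numpy, scipy, OpenCV 4.12 (cv2) and the standard library are available. Lean on these libraries where they do the work, as an engineer would, in place of code of your own. Each camera call takes 0.05 s, during which the arm holds its last target. There are 200 camera calls.

### The job

Close the two-part casting flask ready for pouring: slide the loose half up until you feel it stop against the rubber seal, flip the latch's wire bail over and press its bar down past the sloping nose of the keeper so that it hooks under the lip, then swing the lever over and press it down past centre until it lies fully home and clamps the halves together. Push the half, bail and lever gently with the fingers, never with more than about 20 N, and leave the other things on the bench where they are.

Things in the scene. Friction and masses are not known exactly. Their poses are not given: they have to be found in the camera images.
- flask: Grey base plate 160x290x12 mm of the split aluminium flask, fixed. Origin under its centre, z up; y is the closing line. Fixed half: y -130 to 0, carries the lever. Loose half: 75 mm long, on the +y side. Both are open boxes, x -65 to 65, walls 10 mm, top (deck) at z = 62; along x 15 to 65 a solid shoulder bears the latch, which moves in the plane x = 40.
- fixed_half: The fixed half with a black rubber seal on its mating face (flask y = 0); same origin and axes as flask. The seal stands out 2 to 11 mm (seals differ), and its thickness is not measured.
- half (a joint): Opening of the loose half (m), grows along flask +y; 0 would be metal to metal without a seal. Starts 0.028 to 0.045, drags with about 6 N, stays where left, stops on the seal at about the seal's thickness. Ease it up slowly (15 mm/s or less at the end): ramming it makes a force spike.
- half_push (a point): Middle of the loose half's outer end wall (75 mm from its mating face), 42 mm above the bench, at flask x = 0; axes as flask. The wall is 130 mm wide, z 12 to 62. Push it along flask -y to close.
- keeper_hook (a point): Foot (deck level) of the +y face of the keeper, an 18 mm wide steel hook on the loose half, axes as flask, sprung toward the lever (5.5 N/mm). A lip 5 mm long stands out to +y, underside 14.5 mm, tip top 17.5 mm up; above it a nose slopes up and back to 30 mm up, 3 mm behind the face. The bail's bar lands on the slope or past it, only if the half is up to the seal.
- keeper: The keeper, origin as keeper_hook. Pressing the bar down the nose (5 to 15 N, easing outward to +y) drags the lever more open until the bar drops past the lip to the deck. Hooked: bar 0 to 25 mm to +y of this point and its centre less than 14.5 mm up.
- lever (a joint): Lever (rad): 0 home, flat along flask -y, on a stop; grows as it lifts; 1.57 upright; open stop 2.05, leaning to the keeper. Starts 1.38 to 1.5, stays where left (0.08 Nm friction). With the bail hooked it resists below about 0.9, up to some 12 N at the handle's end, until past centre at about 0.17; then it is drawn toward home.
- lever_hinge (a point): Lever pivot (axis along flask x), 14 mm above the deck, flask y = -45. Axes turn with the lever: y points from the handle's end to the pivot.
- lever_pad (a point): On the steel handle's outer face (upper face when home, keeper side when upright), 62 mm from the pivot along the handle, 6 mm outside the line through the pivot. Handle 18 mm wide, 4 mm thick, ends 75 mm from the pivot. Push here toward flask -y, then down.
- bail (a joint): Bail angle to the lever (rad): the bail's elevation, from flask +y upward, is this minus the lever's value. Swings freely and falls by its weight; starts folded back near its stop at 3.65, leaning away from the keeper.
- bail_bar (a point): Middle of the bail's cross bar (30 mm long, radius 2.5 mm). The bail is a U of steel wire, legs 30 mm apart either side of the handle, 91.5 mm from its pivot to the bar. The pivot sits on the lever 18 mm from lever_hinge toward the handle, 10 degrees below it when home. The bar passes over the handle's end.
- plaster_model: Bystander: beige plaster jaw model 55x60x33 mm, loose; origin under its centre.
- dish: Bystander: white ceramic dish 70 mm wide, 30 mm high, loose; origin under its centre.
- jar: Bystander: blue jar 56 mm wide, 60 mm high, loose; origin under its centre.
- brush: Bystander: white-handled brush 150 mm long, lying loose.

How it is judged:
By the outcome, as a careful person would: the job done as asked, in the order asked, and still so for the second after the job is handed in, with the robot touching nothing.
It also fails if it takes over 69 s, if anything falls off the work surface, if the arm or the gripper's body presses on something with over 40 N, if the wrist force passes 120 N, or if a joint passes its speed limit or range.

## Working session

There is one attempt and no reset: what is moved stays moved. The work goes in short steps, Python scripts to look and compute and a shell command to move; the robot and the scene stay as the last step left them, time stands still between calls to the robot, and variables do not carry over. Pictures are saved under pics/ and viewed, about 8 in all and at most 12, crops included, and the job is handed in when it is done.

```bash
mkdir -p pics
cat > h.py <<'E'
import numpy as np, cv2
from station import manip
def cal(c):
    k=manip.calibration(c); return np.array(k["intrinsics"]),np.array(k["R"]),np.array(k["t"])
def w(at,c):
    K,R,t=cal(c); return R.T@(np.array(at)-t)
def px(X,c):
    K,R,t=cal(c); p=K@(R@np.array(X)+t); return p[:2]/p[2]
def snap(c,name=None,crop=None,s=1):
    im=np.array(manip.read_camera(c))
    if name:
        o=im if crop is None else im[crop[1]:crop[3],crop[0]:crop[2]]
        cv2.imwrite("pics/"+name,cv2.resize(o[:,:,::-1],None,fx=s,fy=s,interpolation=cv2.INTER_CUBIC))
    return im
def tips(names,c):
    for n in names:
        r=manip.tip_of(n,c)
        print(c,n,[(np.round(w(d["at"],c)*1000,0).tolist(),round(d["conf"],2)) for d in r[:2]])
E
python3 - <<'E'
from h import *
a=snap("side");b=snap("top")
cv2.imwrite("pics/a.png",cv2.resize(np.vstack([a,b])[:,:,::-1],(480,600)))
for c in("side","top"): tips(["flask","fixed_half","half_push","keeper_hook","lever_hinge","lever_pad","bail_bar","plaster_model","dish","jar","brush"],c)
s=manip.observe();print(s["t"],s["eef_rot"],s["ft_force"],s["gripper_width"])
for c in("side","top"):
    K,R,t=cal(c);print(c,-R.T@t,R[2])
E
```

```text
side flask [([576.0, 33.0, 2.0], 0.65)]
side fixed_half [([578.0, 34.0, -3.0], 0.86)]
side half_push [([555.0, 147.0, 42.0], 0.68)]
side keeper_hook [([605.0, 115.0, 58.0], 0.67)]
side lever_hinge [([630.0, -0.0, 76.0], 0.81)]
side lever_pad [([625.0, -0.0, 144.0], 0.92)]
side bail_bar [([638.0, -53.0, 170.0], 0.59)]
side plaster_model [([449.0, 13.0, 1.0], 0.8)]
side dish [([469.0, -96.0, -1.0], 0.85)]
side jar [([745.0, -56.0, 3.0], 0.97)]
side brush [([701.0, 103.0, -0.0], 0.68)]
top flask [([580.0, 38.0, 0.0], 0.69)]
top fixed_half [([574.0, 39.0, 4.0], 0.92)]
top half_push [([561.0, 154.0, 40.0], 0.71)]
top keeper_hook [([603.0, 110.0, 58.0], 0.65)]
top lever_hinge [([623.0, 7.0, 77.0], 0.82)]
top lever_pad [([625.0, 4.0, 140.0], 0.92), ([576.0, 36.0, 2.0], 0.67)]
top bail_bar [([609.0, 114.0, 64.0], 0.54), ([639.0, -54.0, 170.0], 0.48)]
top plaster_model [([453.0, 14.0, -6.0], 0.67), ([704.0, 105.0, -1.0], 0.61)]
top dish [([471.0, -94.0, -2.0], 0.94)]
top jar [([740.0, -54.0, 0.0], 0.95)]
top brush [([706.0, 107.0, -3.0], 0.89)]
1.2 [[-3.70761204e-01 -9.85496423e-06  9.28728232e-01]
 [-9.28728232e-01  2.44556390e-05 -3.70761204e-01]
 [-1.90588040e-05 -1.00000000e+00 -1.82197857e-05]] [-0.14675444 -0.35434927  0.47757592] 0.9987631502916537
side [ 0.29991645 -0.49504203  0.54446737] [ 0.35117349  0.67031102 -0.65372802]
top [0.44588667 0.00102187 0.74470605] [ 0.19293404 -0.00966942 -0.98116408]
```

View pics/a.png

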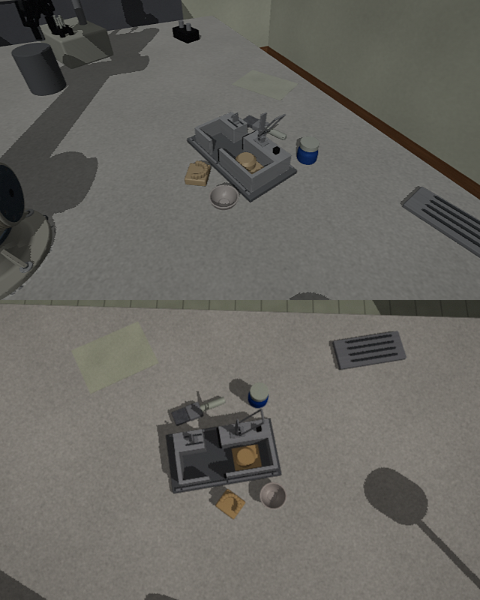

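The overview shows the flask in the middle: lever and bail stand up at the right side, and the loose half is open. Next I'll fit the flask pose and overlay it for checking.

```bash
cat >> h.py <<'E'
def pose(o,yaw):
    c,s=np.cos(np.radians(yaw)),np.sin(np.radians(yaw)); 
    return np.array([[c,-s,0],[s,c,0],[0,0,1]]),np.array([o[0],o[1],0])/1000
def F(p,o,yaw):
    R,t=pose(o,yaw); return R@(np.array(p)/1000)+t
def overlay(c,name,crop,s,o,yaw,lines):
    im=snap(c)[:,:,::-1][crop[1]:crop[3],crop[0]:crop[2]]
    im=cv2.resize(im,None,fx=s,fy=s,interpolation=cv2.INTER_CUBIC)
    for L,col in lines:
        q=[((px(F(p,o,yaw),c)-crop[:2]+.5)*s).astype(int).tolist() for p in L]
        cv2.polylines(im,[np.array(q)],False,col,1)
    cv2.imwrite("pics/"+name,im)
E
python3 - <<'E'
from h import *
o=(577,36.5);yaw=11
base=[[-80,-145,12],[80,-145,12],[80,145,12],[-80,145,12],[-80,-145,12]]
fix=[[-65,0,62],[-65,-130,62],[65,-130,62],[65,0,62]]
h=40
loose=[[-65,h,62],[-65,h+75,62],[65,h+75,62],[65,h,62]]
L=[(base,(0,255,0)),(fix,(0,0,255)),(loose,(255,255,0))]
overlay("top","b.png",(210,90,390,270),3.3,o,yaw,L)
overlay("side","c.png",(240,140,410,270),4,o,yaw,L)
E
python3 -c "
import cv2,numpy as np
a=cv2.imread('pics/b.png');b=cv2.imread('pics/c.png');print(a.shape,b.shape)"
```

```text
(594, 594, 3) (520, 680, 3)
```

View pics/b.png

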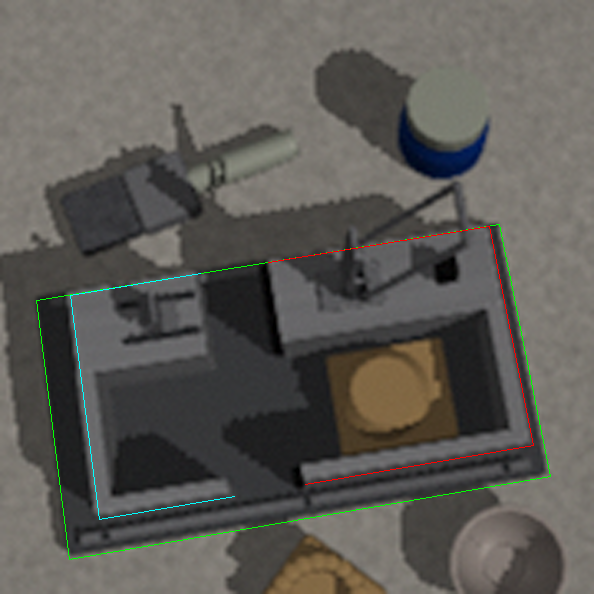

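View pics/c.png

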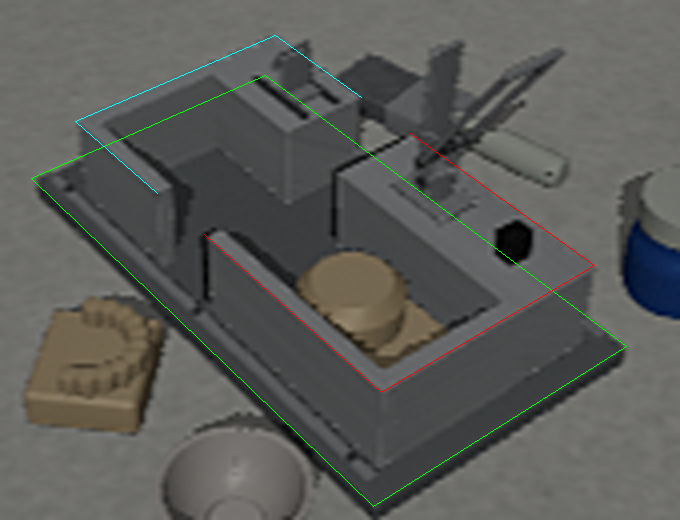

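The overlay fits well in both views: origin (577, 36.5), yaw 11°, loose half open about 40 mm. The keeper is about 29 mm from the loose half's mating face. I'll align the tool with tool x = −flask x and tool z = −flask y, then approach the end wall.

```bash
cat >> h.py <<'E'
def st():
    s=manip.observe();R,t=pose((577,36.5),11)
    print("t %.2f"%s["t"],"flaskTCP",np.round(R.T@(np.array(s["ee_pos"])-t)*1000,1),"F",np.round(R.T@np.array(s["ft_force"]),1),"w",round(s["gripper_width"],2))
    M=R.T@np.array(s["eef_rot"]); print(" tool x",np.round(M[:,0],3)," y",np.round(M[:,1],3))
E
python3 -m creep '[[[0,0,0,0,9.5,0,0],[0,0,0,0,9.5,0,0],[0,0,0,0,9.5,0,0],[0,0,0,0,9.5,0,0],[0,0,0,0,9.5,0,0],[0,0,0,0,9.7,0,0],[-30,10,40,0,0,0,0],[-30,10,40,0,0,0,0],[-30,10,40,0,0,0,0],[-30,10,40,0,0,0,0]]]'; python3 -c "from h import *;st()"
```

```text
t: 2.55
ee_pos: [0.3533, 0.3756, 0.1912]
eef_rot: [[-0.981, 0.0, 0.192], [-0.192, 0.0, -0.981], [-0.0, -1.0, -0.0]]
ft_force: [0.4, 1.4, -0.5]
gripper_width: -0.003
t 2.55 flaskTCP [-154.9  375.6  191.2] F [ 0.6  1.3 -0.5] w -0.0
 tool x [-1.    -0.001 -0.   ]  y [ 0.  0. -1.]
```

```bash
python3 -m creep '[[[-26,20,36,0,0,0,0],[-26,20,36,0,0,0,0],[-26,20,36,0,0,0,0],[-26,20,36,0,0,0,0],[-26,20,36,0,0,0,0],[-25,20,36,0,0,0,0],[0,20,4,0,0,0,0],[0,16,0,0,0,0,0],[0,0,0,0,0,0,0]]]'; python3 -c "from h import *;st()"
```

```text
t: 3.68
ee_pos: [0.5456, 0.1904, 0.0341]
eef_rot: [[-0.981, -0.002, 0.192], [-0.192, -0.001, -0.981], [0.002, -1.0, 0.001]]
ft_force: [-0.3, -0.4, -0.1]
gripper_width: -0.002
t 3.67 flaskTCP [ -1.5 157.1  34.1] F [-0.4 -0.3 -0.1] w -0.0
 tool x [-1.    -0.001  0.002]  y [-0.002 -0.001 -1.   ]
```

```bash
python3 -m creep '[[[0,0,6,0,0,0,0],[0,0,6,0,0,0,0],[0,0,6,0,0,0,0],[0,0,4,0,0,0,0],[0,0,3,0,0,0,0],[0,0,3,0,0,0,0],[0,0,3,0,0,0,0],[0,0,3,0,0,0,0],[0,0,3,0,0,0,0],[0,0,3,0,0,0,0]]]'; python3 -c "from h import *;st()"
python3 -m creep '[[[0,0,2,0,0,0,0],[0,0,2,0,0,0,0],[0,0,2,0,0,0,0],[0,0,2,0,0,0,0],[0,0,2,0,0,0,0]]]'; python3 -c "from h import *;st()"
```

```text
t: 4.92
ee_pos: [0.554, 0.1527, 0.0353]
eef_rot: [[-0.981, 0.0, 0.192], [-0.192, 0.002, -0.981], [-0.001, -1.0, -0.002]]
ft_force: [-3.2, 5.9, 1.2]
gripper_width: -0.002
t 4.92 flaskTCP [ -0.5 118.5  35.3] F [-2.   6.4  1.2] w -0.0
 tool x [-1.    -0.001 -0.001]  y [ 0.001  0.002 -1.   ]
t: 5.55
ee_pos: [0.5559, 0.1429, 0.0353]
eef_rot: [[-0.981, -0.0, 0.192], [-0.192, 0.002, -0.981], [-0.0, -1.0, -0.002]]
ft_force: [-3.3, 5.1, 1.4]
gripper_width: 0.001
t 5.55 flaskTCP [ -0.5 108.5  35.3] F [-2.2  5.6  1.4] w 0.0
 tool x [-1.    -0.001 -0.   ]  y [ 0.     0.002 -1.   ]
```

```bash
python3 -m creep '[[[0,0,1.7,0,0,0,0],[0,0,1.7,0,0,0,0],[0,0,1.7,0,0,0,0],[0,0,1.7,0,0,0,0],[0,0,1.7,0,0,0,0],[0,0,1.5,0,0,0,0]]]'; python3 -c "from h import *;st()"
for i in 1 2 3 ; do python3 -m creep '[[[0,0,1.2,0,0,0,0],[0,0,1.2,0,0,0,0]]]' | grep ft_; done;  python3 -c "from h import *;st()"
```

```text
t: 6.3
ee_pos: [0.5578, 0.1331, 0.0353]
eef_rot: [[-0.981, -0.0, 0.192], [-0.192, 0.002, -0.981], [-0.0, -1.0, -0.002]]
ft_force: [-2.2, 6.4, 1.0]
gripper_width: -0.002
t 6.30 flaskTCP [-0.5 98.5 35.3] F [-1.   6.7  1. ] w -0.0
 tool x [-1.    -0.001 -0.   ]  y [ 0.     0.002 -1.   ]
ft_force: [-2.8, 5.6, 1.6]
ft_force: [-3.2, 6.6, 1.1]
ft_force: [-5.0, 10.6, 2.5]
t 7.05 flaskTCP [-0.4 92.1 35.3] F [-2.8 11.4  2.5] w -0.0
 tool x [-1.    -0.    -0.001]  y [ 0.001  0.004 -1.   ]
```

```bash
for i in 1 2 ; do python3 -m creep '[[[0,0,0.5,0,0,0,0],[0,0,0,0,0,0,0]]]' | grep ft_; python3 -c "from h import *;st()"; done
```

```text
ft_force: [-4.4, 10.1, 1.5]
t 7.30 flaskTCP [-0.5 92.1 35.3] F [-2.4 10.8  1.5] w 0.0
 tool x [-1.    -0.001 -0.001]  y [ 0.001  0.004 -1.   ]
ft_force: [-5.9, 12.1, 2.8]
t 7.55 flaskTCP [-0.4 92.1 35.3] F [-3.5 13.   2.8] w 0.0
 tool x [-1.    -0.001 -0.001]  y [ 0.001  0.005 -1.   ]
```

```bash
python3 -m creep '[[[0,0,-10,0,0,0,0],[0,-30,-15,0,0,0,0],[0,-45,0,0,0,0,0],[0,-45,0,0,0,0,0],[0,-45,0,0,0,0,0],[0,-15,0,0,0,0,0],[0,0,0,0,0,0,0]]]'|grep t:
python3 - <<'E'
from h import *
st()
o=(577,36.5);yaw=11
def g(c):
    for n in ["keeper_hook","half_push","lever_hinge","lever_pad","bail_bar"]:
        R,t=pose(o,yaw)
        for d in manip.tip_of(n,c)[:2]: print(c,n,np.round(R.T@(w(d["at"],c)-t)*1000),round(d["conf"],2))
h=6;loose=[[-65,h,62],[-65,h+75,62],[65,h+75,62],[65,h,62]]
L=[(loose,(255,255,0))]
overlay("side","d.png",(240,130,410,270),4,o,yaw,L);g("side")
snap("top");g("top")
E
```

```text
t: 8.43
eef_rot: [[-0.982, 0.001, 0.191], [-0.191, 0.001, -0.982], [-0.001, -1.0, -0.0]]
t 8.43 flaskTCP [-2.000e-01  1.138e+02  2.158e+02] F [ 0.1  0.2 -0.7] w -0.0
 tool x [-1.    -0.001 -0.001]  y [ 0.001  0.    -1.   ]
side keeper_hook [ 144. -126.    1.] 0.59
side keeper_hook [42. 34. 59.] 0.52
side half_push [-2. 77. 41.] 0.85
side half_push [ 43. -43.  76.] 0.55
side lever_hinge [ 43. -45.  76.] 0.87
side lever_pad [ 39. -44. 142.] 0.73
side bail_bar [ 41. -98. 169.] 0.66
top keeper_hook [42. 33. 58.] 0.48
top half_push [ 3. 80. 39.] 0.7
top lever_hinge [ 38. -43.  75.] 0.65
top lever_hinge [ 1.  3. -3.] 0.65
top lever_pad [ 44. -42. 136.] 0.88
top bail_bar [  41. -101.  170.] 0.46
```

View pics/d.png

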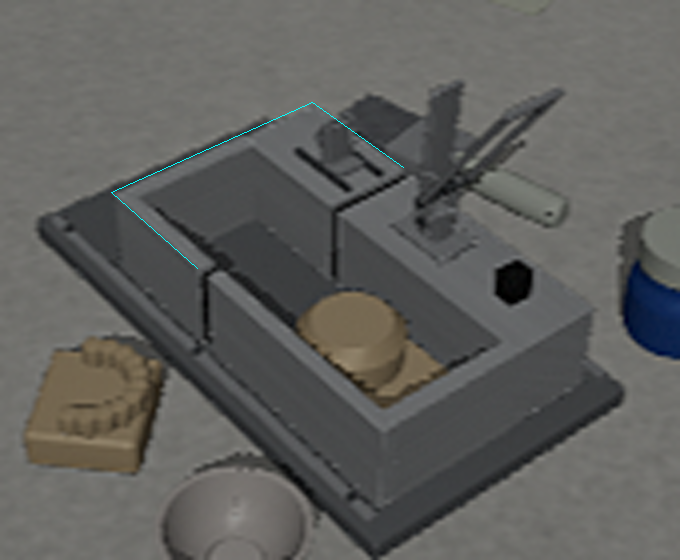

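The half is up against the seal, with only the black seam showing. The bail bar is at about flask (41, −100, 169). Next I'll go behind the bar and flip it.

```bash
python3 -m creep '[[[-7,0,40,0,0,0,0],[-7,0,40,0,0,0,0],[-7,0,40,0,0,0,0],[-7,0,40,0,0,0,0],[-7,0,40,0,0,0,0],[-6,0,40,0,0,0,0],[0,20,3,0,0,0,0],[0,20,0,0,0,0,0],[0,17,0,0,0,0,0],[0,0,0,0,0,0,0]]]'|grep t:; python3 -c "from h import *;st()"
```

```text
t: 10.28
eef_rot: [[-0.982, -0.003, 0.191], [-0.191, -0.0, -0.982], [0.003, -1.0, -0.001]]
t 10.28 flaskTCP [  39.8 -129.1  156.8] F [-0.7 -0.3 -0.1] w -0.0
 tool x [-1.    -0.001  0.003]  y [-0.003  0.001 -1.   ]
```

```bash
python3 -m creep '[[[0,-1,-8,0,0,0,0],[0,-1,-8,0,0,0,0],[0,-2,-8,0,0,0,0],[0,-2,-8,0,0,0,0],[0,-2,-7,0,0,0,0],[0,-2,-7,0,0,0,0],[0,-2,-7,0,0,0,0],[0,-1,-7,0,0,0,0],[0,0,-7,0,0,0,0],[0,0,-6,0,0,0,0]]]'|grep t:
python3 - <<'E'
from h import *
st()
R,t=pose((577,36.5),11)
for c in("side","top"):
    snap(c,"e_%s.png"%c,(240,100,410,260) if c=="side" else None,4 if c=="side" else 1)
    for n in ["bail_bar","lever_pad"]:
        for d in manip.tip_of(n,c)[:2]: print(c,n,np.round(R.T@(w(d["at"],c)-t)*1000),round(d["conf"],2))
E
```

```text
t: 11.52
eef_rot: [[-0.981, -0.0, 0.192], [-0.192, -0.0, -0.981], [0.0, -1.0, -0.0]]
t 11.53 flaskTCP [ 40.6 -55.7 171.2] F [-0.2  0.6  0.6] w 0.0
 tool x [-1.    -0.001  0.   ]  y [-0.  0. -1.]
side bail_bar [-1.  2. -3.] 0.7
side bail_bar [ 44. -41. 185.] 0.63
side lever_pad [ 39. -46. 140.] 0.73
top bail_bar [ 42. -44. 187.] 0.63
top lever_pad [ 46. -38. 138.] 0.55
top lever_pad [ 41. -39.  78.] 0.3
```

View pics/e_side.png

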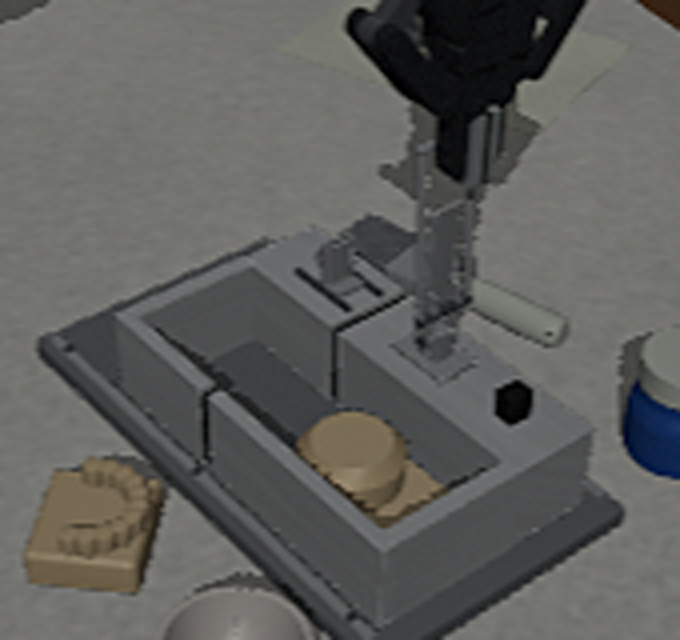

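The bail stands upright, with its bar at about y −43. A little further and it falls over.

```bash
python3 -m creep '[[[0,0,-6,0,0,0,0],[0,0,-6,0,0,0,0],[0,0,-6,0,0,0,0],[0,0,-6,0,0,0,0],[0,0,0,0,0,0,0],[0,0,0,0,0,0,0],[0,-20,-20,0,0,0,0],[0,-5,-30,0,0,0,0],[0,0,-40,0,0,0,0],[0,0,-30,0,0,0,0]]]'|grep t:
python3 - <<'E'
from h import *
st()
R,t=pose((577,36.5),11)
for c in("side","top"):
    snap(c,"f_%s.png"%c,(280,130,400,230) if c=="side" else None,6 if c=="side" else 1)
    for n in ["bail_bar","lever_pad","keeper_hook"]:
        for d in manip.tip_of(n,c)[:2]: print(c,n,np.round(R.T@(w(d["at"],c)-t)*1000),round(d["conf"],2))
E
```

```text
t: 13.08
eef_rot: [[-0.981, 0.0, 0.192], [-0.192, 0.0, -0.981], [-0.0, -1.0, -0.0]]
t 13.07 flaskTCP [ 40.5  88.9 196.4] F [-0.   0.5  0.2] w -0.0
 tool x [-1.    -0.001 -0.   ]  y [ 0.  0. -1.]
side bail_bar [ 144. -125.   -0.] 0.48
side bail_bar [45. 43. 79.] 0.46
side lever_pad [ 41. -45. 141.] 0.56
side keeper_hook [43. 32. 60.] 0.4
top bail_bar [42. 39. 79.] 0.52
top bail_bar [ 6. 83. 42.] 0.29
top lever_pad [ 46. -40. 140.] 0.75
top keeper_hook [43. 35. 61.] 0.47
```

View pics/f_side.png

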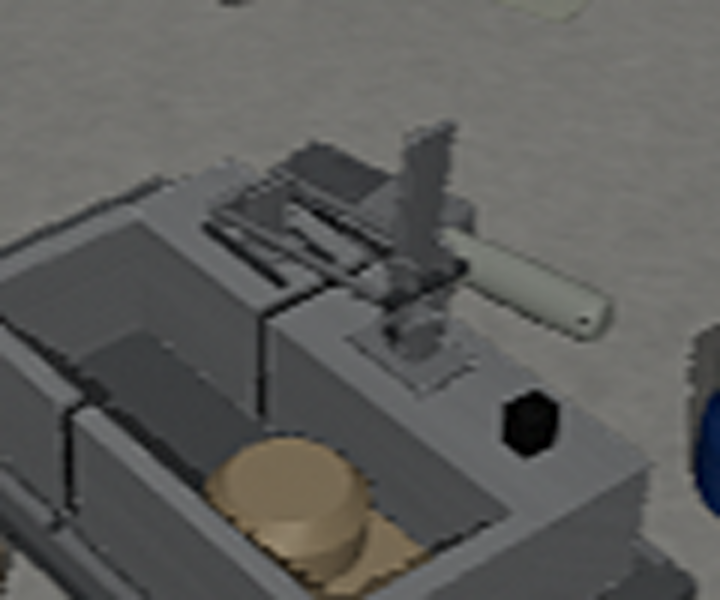

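The bail's bar is lying on the keeper's nose at about (43, 40, 80). Now I'll press it down from the +y side.

```bash
python3 -m creep '[[[-1.5,25,20,0,0,0,0],[0,25,19,0,0,0,0],[0,25,0,0,0,0,0],[0,22,0,0,0,0,0],[0,4,0,0,0,0,0],[0,0,0,0,0,0,0]]]'|grep t:; python3 -c "from h import *;st()"
for i in 1 2 3 4; do python3 -m creep '[[[0,2,0,0,0,0,0],[0,1,0,0,0,0,0]]]' | grep -E "ft_|ee_"; done;  python3 -c "from h import *;st()"
```

```text
t: 14.22
eef_rot: [[-0.982, 0.001, 0.191], [-0.191, -0.0, -0.982], [-0.001, -1.0, 0.0]]
t 14.22 flaskTCP [42.4 48.4 95.9] F [ 0.  -0.3  0.1] w 0.0
 tool x [-1.    -0.    -0.001]  y [ 0.001 -0.    -1.   ]
ee_pos: [0.6094, 0.0926, 0.093]
ft_force: [-0.9, -0.1, -0.5]
ee_pos: [0.6089, 0.0925, 0.0892]
ft_force: [-0.4, -0.1, 0.6]
ee_pos: [0.6089, 0.0924, 0.0861]
ft_force: [0.1, -0.3, 0.6]
ee_pos: [0.6089, 0.0924, 0.0831]
ft_force: [-0.2, -0.4, 0.0]
t 15.22 flaskTCP [42.  48.8 83.1] F [-0.2 -0.4  0. ] w -0.01
 tool x [-1.    -0.001  0.   ]  y [-0. -0. -1.]
```

```bash
for i in 1 2 3 4 5; do python3 -m creep '[[[0,1,-0.4,0,0,0,0],[0,1,-0.4,0,0,0,0]]]' | grep -E "ft_|ee_"; done;  python3 -c "from h import *;st()"
```

```text
ee_pos: [0.6089, 0.0932, 0.0813]
ft_force: [-0.3, -0.5, 0.7]
ee_pos: [0.6089, 0.094, 0.0795]
ft_force: [-0.5, -0.1, 1.5]
ee_pos: [0.6086, 0.0949, 0.0773]
ft_force: [-0.3, 0.6, 0.7]
ee_pos: [0.6081, 0.0956, 0.0749]
ft_force: [-0.2, -0.1, -1.1]
ee_pos: [0.6082, 0.0964, 0.0731]
ft_force: [-0.5, -0.2, 0.3]
t 16.48 flaskTCP [42.  52.8 73.1] F [-0.5 -0.1  0.3] w 0.0
 tool x [-1.    -0.001  0.   ]  y [-0. -0. -1.]
```

Run:
```python
from h import *
R,t=pose((577,36.5),11)
ims=[]
for c,cr in(("side",(280,120,400,220)),("top",(220,130,340,230))):
    im=snap(c)[cr[1]:cr[3],cr[0]:cr[2],::-1]; ims.append(cv2.resize(im,None,fx=5,fy=3*5/3,interpolation=cv2.INTER_CUBIC)[:300 if 0 else 500])
    for n in ["bail_bar","lever_pad","keeper_hook"]:
        for d in manip.tip_of(n,c)[:2]: print(c,n,np.round(R.T@(w(d["at"],c)-t)*1000),round(d["conf"],2))
cv2.imwrite("pics/g.png",cv2.resize(np.hstack(ims),(800,333)))
```

```text
side lever_pad [ 41. -45. 142.] 0.95
side keeper_hook [45. 33. 59.] 0.5
top bail_bar [39. 35. 66.] 0.67
top lever_pad [ 44. -40. 137.] 0.55
top keeper_hook [ 6. 83. 43.] 0.5
top keeper_hook [39. 31. 61.] 0.49
```

View pics/g.png

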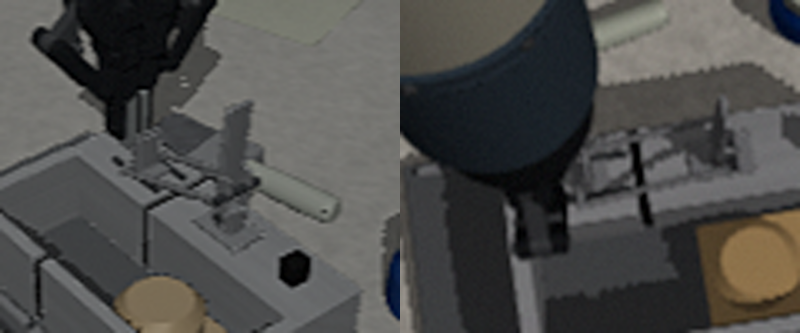

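No contact: the finger is passing outside the bar. I'll raise it, move 6 mm closer to the keeper and try again.

```bash
python3 -m creep '[[[0,-20,0,0,0,0,0],[0,-2,7.5,0,0,0,0],[0,5,0,0,0,0,0],[0,3,0,0,0,0,0],[0,0,0,0,0,0,0]]]'|grep t:; python3 -c "from h import *;st()"
for i in 1 2 3 4; do python3 -m creep '[[[0,1,0,0,0,0,0],[0,1,0,0,0,0,0]]]' | grep -E "ft_|ee_"; done;  python3 -c "from h import *;st()"
```

```text
t: 17.5
eef_rot: [[-0.982, -0.002, 0.191], [-0.191, -0.001, -0.982], [0.002, -1.0, 0.0]]
t 17.50 flaskTCP [41.4 45.3 86.1] F [ 0.  -0.4  0.8] w -0.0
 tool x [-1.    -0.001  0.002]  y [-0.002 -0.    -1.   ]
ee_pos: [0.6097, 0.0891, 0.0852]
ft_force: [-0.2, -0.2, -0.1]
ee_pos: [0.6098, 0.0891, 0.0834]
ft_force: [-0.6, 0.9, 0.9]
ee_pos: [0.6102, 0.0895, 0.0821]
ft_force: [-2.0, 3.1, 6.1]
ee_pos: [0.6106, 0.0899, 0.0808]
ft_force: [-2.4, 3.7, 8.5]
t 18.50 flaskTCP [43.1 46.  80.8] F [-1.7  4.1  8.5] w -0.0
 tool x [-1.    -0.001 -0.003]  y [ 0.003  0.001 -1.   ]
```

Contact is where the bar should be (top ≈ 83 mm). I'll keep pressing, easing outward.

```bash
for i in 1 2 3 4; do python3 -m creep '[[[0,0.7,-0.3,0,0,0,0],[0,0.7,-0.3,0,0,0,0]]]' | grep -E "ft_|ee_"; done;  python3 -c "from h import *;st()"
```

```text
ee_pos: [0.6108, 0.0907, 0.0798]
ft_force: [-1.4, 3.3, 8.7]
ee_pos: [0.6109, 0.0913, 0.0786]
ft_force: [-2.0, 4.8, 10.3]
ee_pos: [0.611, 0.092, 0.0775]
ft_force: [-1.8, 4.0, 10.9]
ee_pos: [0.6111, 0.0926, 0.0766]
ft_force: [-2.9, 3.7, 13.6]
t 19.50 flaskTCP [44.2 48.6 76.6] F [-2.2  4.2 13.6] w -0.0
 tool x [-1.    -0.002 -0.006]  y [ 0.006  0.001 -1.   ]
```

```bash
for i in 1 2 3 ; do python3 -m creep '[[[0,0.6,-0.5,0,0,0,0],[0,0.6,-0.5,0,0,0,0]]]' | grep -E "ft_|ee_"; done;  python3 - <<'E'
from h import *
st()
ims=[]
for c,cr in(("side",(290,130,370,190)),("top",(230,150,310,210))):
    ims.append(cv2.resize(snap(c)[cr[1]:cr[3],cr[0]:cr[2],::-1],(640,480),interpolation=cv2.INTER_CUBIC))
    R,t=pose((577,36.5),11)
    for n in ["bail_bar","lever_pad","lever_hinge"]:
        for d in manip.tip_of(n,c)[:2]: print(c,n,np.round(R.T@(w(d["at"],c)-t)*1000),round(d["conf"],2))
cv2.imwrite("pics/h.png",cv2.resize(np.hstack(ims),(800,300)))
E
```

```text
ee_pos: [0.6094, 0.0932, 0.0728]
ft_force: [-0.4, 3.8, 1.7]
ee_pos: [0.6086, 0.0932, 0.0708]
ft_force: [-0.5, 2.7, 1.6]
ee_pos: [0.6082, 0.0937, 0.0696]
ft_force: [-0.2, -0.5, -0.3]
t 20.25 flaskTCP [41.5 50.2 69.6] F [-0.3 -0.5 -0.3] w 0.0
 tool x [-1.    -0.     0.001]  y [-0.001 -0.001 -1.   ]
side bail_bar [45. 34. 64.] 0.69
side bail_bar [ 43. -42.  76.] 0.52
side lever_pad [ 40. -47. 142.] 0.86
side lever_hinge [ 42. -43.  76.] 0.71
top bail_bar [40. 34. 66.] 0.46
top lever_pad [ 42. -42. 140.] 0.85
top lever_hinge [ 41. -41.  77.] 0.74
top lever_hinge [-126.    5.   -5.] 0.29
```

View pics/h.png

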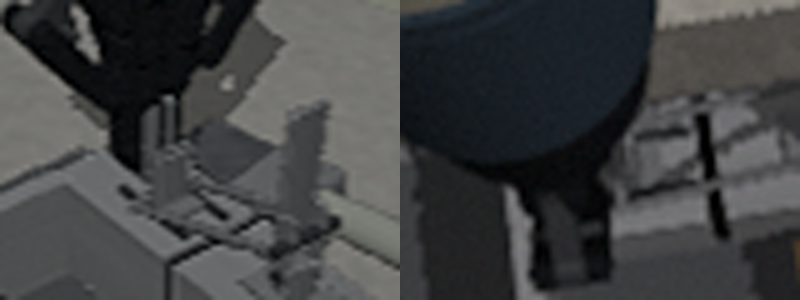

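```bash
python3 -m creep '[[[0,-3,-6,0,0,0,0],[0,-20,-20,0,0,0,0],[0,-40,-20,0,0,0,0],[0,-40,-20,0,0,0,0],[0,0,0,0,0,0,0]]]'|grep t:;  python3 - <<'E'
from h import *
st()
R,t=pose((577,36.5),11)
ims=[]
for c,cr in(("side",(290,130,370,190)),("top",(230,150,310,210))):
    ims.append(cv2.resize(snap(c)[cr[1]:cr[3],cr[0]:cr[2],::-1],(640,480),interpolation=cv2.INTER_CUBIC))
    for n in ["bail_bar","lever_pad","keeper_hook"]:
        for d in manip.tip_of(n,c)[:2]: print(c,n,np.round(R.T@(w(d["at"],c)-t)*1000),round(d["conf"],2))
cv2.imwrite("pics/i.png",cv2.resize(np.hstack(ims),(800,300)))
E
```

```text
t: 21.28
eef_rot: [[-0.981, 0.008, 0.194], [-0.194, 0.003, -0.981], [-0.008, -1.0, -0.002]]
t 21.27 flaskTCP [ 44.2 118.6 177.5] F [-1.1 -0.4 -1.4] w 0.0
 tool x [-1.    -0.003 -0.008]  y [ 0.008  0.002 -1.   ]
side bail_bar [42. 36. 62.] 0.64
side lever_pad [ 39. -45. 141.] 0.86
side lever_pad [ 1. 76. 40.] 0.43
side keeper_hook [40. 32. 59.] 0.51
side keeper_hook [-4. -4. -1.] 0.29
top bail_bar [42. 36. 64.] 0.48
top lever_pad [ 45. -41. 140.] 0.79
top keeper_hook [42. 31. 57.] 0.64
```

View pics/i.png

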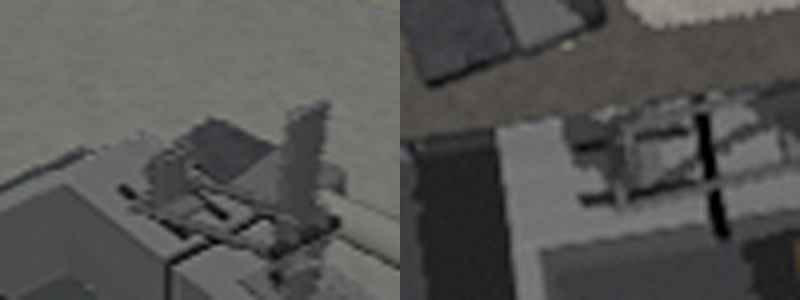

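Run:
```python
from h import *
o=(577,36.5);im=None
q=lambda p:px(F(p,o,11),"top")
for nm,p in dict(k0=(40,32,62),k_top=(40,29,92),lip=(40,37,79),bar36a=(25,36,64.5),bar36b=(55,36,64.5),bar20a=(25,20,70),bar20b=(55,20,70),piv=(40,-50,93),end=(40,80,62),deck0=(65,5,62)).items():
    a=q(p);print(nm,np.round((a-[230,150])*5,0))
cr=(225,150,295,205)
im=snap("top")[cr[1]:cr[3],cr[0]:cr[2],::-1]
im=cv2.convertScaleAbs(cv2.resize(im,None,fx=11,fy=10.9,interpolation=cv2.INTER_CUBIC),alpha=2)
for a,b,col in (((25,36,64.5),(55,36,64.5),(0,255,0)),((31,32,62),(49,32,62),(0,0,255)),((31,29,92),(49,29,92),(255,0,0)),((31,37,79),(49,37,79),(0,255,255))):
    A,B=[((q(x)-cr[:2]+.5)*11).astype(int).tolist() for x in(a,b)]; cv2.line(im,A,B,col,1)
cv2.imwrite("pics/j.png",im)
```

```text
k0 [231. 172.]
k_top [231. 151.]
lip [213. 164.]
bar36a [226. 211.]
bar36b [214. 134.]
bar20a [267. 201.]
bar20b [255. 124.]
piv [446. 115.]
end [105. 193.]
deck0 [292.  98.]
```

View pics/j.png

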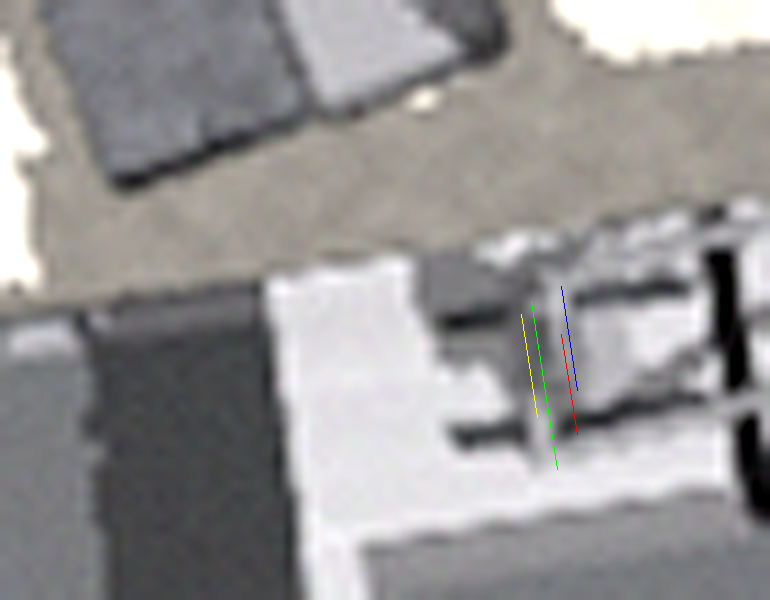

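The bar sits low, at about (42, 36, 63), on the +y side of the keeper foot (y ≈ 32), which fits being hooked. The rising force at the lever will be the real test. I'll move to the keeper side of the handle.

```bash
python3 -m creep '[[[1,0,35,0,0,0,0],[1,0,35,0,0,0,0],[1,0,35,0,0,0,0],[0,0,35,0,0,0,0],[0,20,0,0,0,0,0],[0,18,0,0,0,0,0],[0,0,0,0,0,0,0]]]'|grep t:;  python3 -c "from h import *;st()"
for i in 1 2 3 ; do python3 -m creep '[[[0,0,4,0,0,0,0],[0,0,4,0,0,0,0]]]' | grep -E "ft_|ee_"; done;  python3 -c "from h import *;st()"
```

```text
t: 22.6
eef_rot: [[-0.982, -0.004, 0.191], [-0.191, -0.001, -0.982], [0.004, -1.0, -0.0]]
t 22.60 flaskTCP [ 38.  -23.6 133.4] F [-0.8  0.6  0.7] w -0.0
 tool x [-1.    -0.     0.004]  y [-0.004  0.    -1.   ]
ee_pos: [0.622, 0.0131, 0.1361]
ft_force: [0.0, 0.1, 0.1]
ee_pos: [0.6234, 0.0055, 0.1357]
ft_force: [-0.8, 2.1, 0.6]
ee_pos: [0.6246, -0.002, 0.1348]
ft_force: [0.5, 4.1, -0.9]
t 23.35 flaskTCP [ 39.3 -46.9 134.8] F [ 1.3  3.9 -0.9] w -0.0
 tool x [-1.    -0.001 -0.   ]  y [ 0.     0.001 -1.   ]
```

```bash
python3 -m creep '[[[0,0,5,0,0,0,0],[0,0,5.5,0,0,0,0],[0,2,5,0,0,0,0],[0,2.6,5,0,0,0,0],[0,3,4.5,0,0,0,0],[0,3.3,4.5,0,0,0,0]]]' >/dev/null;  python3 -c "from h import *;st()"
for i in 1 2 ; do python3 -m creep '[[[0,1.9,2,0,0,0,0],[0,1.9,2,0,0,0,0]]]' >/dev/null; python3 -c "from h import *;st()"; done
```

```text
t 24.10 flaskTCP [ 38.7 -76.5 123.9] F [-0.4  5.3  0.9] w -0.0
 tool x [-1.    -0.001  0.001]  y [-0.001  0.001 -1.   ]
t 24.35 flaskTCP [ 38.9 -80.8 120.3] F [0.2 6.  0.9] w 0.0
 tool x [-1.    -0.001  0.001]  y [-0.001  0.    -1.   ]
t 24.60 flaskTCP [ 39.1 -85.1 116.6] F [-0.9  4.7  1.1] w -0.0
 tool x [-1.    -0.001  0.   ]  y [-0. -0. -1.]
```

```bash
for i in 1 2 3; do python3 -m creep '[[[0,2.2,1.6,0,0,0,0],[0,2.3,1.6,0,0,0,0]]]' >/dev/null; python3 -c "from h import *;st()"|grep TCP; done
R=1
python3 - <<'E'
from h import *
R,t=pose((577,36.5),11)
for c in("side","top"):
    snap(c)
    for n in ["lever_pad","bail_bar"]:
        for d in manip.tip_of(n,c)[:2]: print(c,n,np.round(R.T@(w(d["at"],c)-t)*1000),round(d["conf"],2))
E
```

```text
t 24.85 flaskTCP [ 39.1 -88.5 112.1] F [-1.9  3.   1.2] w 0.0
t 25.10 flaskTCP [ 39.1 -91.5 107.4] F [-0.9  1.8  1.4] w -0.0
t 25.35 flaskTCP [ 39.3 -94.7 102.9] F [0.6 1.4 0.4] w -0.0
side lever_pad [  41. -103.  107.] 0.67
side bail_bar [42. 28. 61.] 0.68
top lever_pad [  43. -102.  102.] 0.73
top bail_bar [42. 27. 64.] 0.68
top bail_bar [143.  44.   0.] 0.34
```

Run:
```python
from h import *
R,t=pose((577,36.5),11);o=(577,36.5)
ims=[]
for c in("side","top"):
    a=px(F((40,28,70),o,11),c).astype(int)
    im=snap(c)[a[1]-18:a[1]+18,a[0]-24:a[0]+24,::-1]
    im=cv2.convertScaleAbs(cv2.resize(im,None,fx=8.3,fy=8.3,interpolation=cv2.INTER_CUBIC),alpha=1.6);ims.append(im)
    for n in ["keeper_hook","half_push"]:
        for d in manip.tip_of(n,c)[:2]: print(c,n,np.round(R.T@(w(d["at"],c)-t)*1000),round(d["conf"],2))
cv2.imwrite("pics/k.png",np.hstack(ims))
```

```text
side keeper_hook [39. 28. 60.] 0.56
side half_push [-3. 79. 42.] 0.62
top keeper_hook [40. 24. 59.] 0.49
```

View pics/k.png

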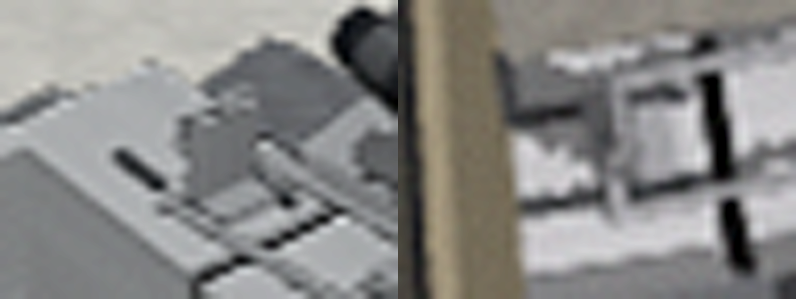

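The keeper moved with the bar (foot y 32 → 26) while the half stayed put, so the bail is hooked. I'll continue pressing the lever down.

```bash
for i in 1 2 3 4; do python3 -m creep '[[[0,2,1,0,0,0,0],[0,2,1,0,0,0,0]]]' >/dev/null; python3 -c "from h import *;st()"|grep TCP; done
```

```text
t 26.20 flaskTCP [ 39.3 -96.3  99. ] F [-0.7  0.2  0.5] w 0.0
t 26.45 flaskTCP [ 39.  -98.5  94.8] F [-0.2  0.2 -0.9] w 0.0
t 26.70 flaskTCP [  39.1 -100.5   90.9] F [ 0.2 -0.6  0.1] w 0.0
t 26.95 flaskTCP [  39.2 -102.4   86.9] F [ 0.4 -0.1  0.8] w 0.0
```

```bash
cat > q.py <<'E'
from h import *
st()
R,t=pose((577,36.5),11)
for c in("side","top"):
    snap(c)
    for n in ["lever_pad","bail_bar","keeper_hook","lever_hinge","half_push"]:
        for d in manip.tip_of(n,c)[:1]: print(c,n,np.round(R.T@(w(d["at"],c)-t)*1000),round(d["conf"],2))
E
python3 q.py
```

```text
t 26.95 flaskTCP [  39.2 -102.4   86.9] F [ 0.4 -0.1  0.8] w 0.0
 tool x [-1.    -0.001  0.   ]  y [-0.  0. -1.]
side lever_pad [  37. -109.   85.] 0.75
side bail_bar [42. 29. 65.] 0.64
side keeper_hook [41. 26. 59.] 0.53
side lever_hinge [ 42. -41.  74.] 0.89
side half_push [-0. 76. 43.] 0.75
top lever_pad [  43. -102.   81.] 0.61
top bail_bar [-128. -107.    0.] 0.65
top keeper_hook [42. 24. 61.] 0.46
top lever_hinge [ 38. -39.  79.] 0.98
top half_push [42. 27. 60.] 0.17
```

The lever has already run ahead to near home (pad z ≈ 83). I'll press down gently to confirm the stop.

```bash
for i in 1 2 3 4 5; do python3 -m creep '[[[0,0.8,0.2,0,0,0,0],[0,0.7,0.2,0,0,0,0]]]' >/dev/null; python3 -c "from h import *;st()"|grep TCP; done
```

```text
t 27.80 flaskTCP [  39.1 -102.8   85.5] F [-0.1  0.1  0.4] w 0.0
t 28.05 flaskTCP [  39.2 -103.2   84. ] F [ 0.2  0.4 -0.2] w 0.0
t 28.30 flaskTCP [  39.1 -103.6   82.5] F [-0.6  0.9 -0.2] w 0.0
t 28.55 flaskTCP [  39.2 -103.8   81.9] F [-3.4  3.3  6.3] w 0.0
t 28.80 flaskTCP [  39.4 -103.8   81.7] F [-5.   5.5 14.1] w -0.0
```

There's a stiff stop at 81.8 mm (expected 82), so the lever is home. Retreating, then the final check.

```bash
python3 -m creep '[[[0,-5,0,0,0,0,0],[0,-30,0,0,0,0,0],[0,-40,0,0,0,0,0],[0,-40,0,0,0,0,0],[35,0,-35,0,0,0,0],[40,0,-40,0,0,0,0],[40,0,-40,0,0,0,0],[40,0,-40,0,0,0,0],[0,0,0,0,0,0,0],[0,0,0,0,0,0,0]]]'|grep t:; python3 q.py
python3 - <<'E'
from h import *
ims=[]
for c,cr in(("side",(240,140,410,270)),("top",(210,90,380,220))):
    ims.append(cv2.convertScaleAbs(cv2.resize(snap(c)[cr[1]:cr[3],cr[0]:cr[2],::-1],(400,306),interpolation=cv2.INTER_CUBIC),alpha=1.4))
cv2.imwrite("pics/l.png",np.hstack(ims))
E
```

```text
t: 30.05
eef_rot: [[-0.981, 0.001, 0.192], [-0.192, 0.0, -0.981], [-0.001, -1.0, 0.0]]
t 30.05 flaskTCP [-115.6   50.5  194.9] F [ 0.6 -0.2  0.5] w 0.0
 tool x [-1.    -0.001 -0.001]  y [ 0.001 -0.    -1.   ]
side lever_pad [  39. -108.   85.] 0.58
side bail_bar [42. 27. 65.] 0.68
side keeper_hook [42. 28. 57.] 0.52
side lever_hinge [ 41. -44.  74.] 0.89
side half_push [-0. 80. 41.] 0.84
top lever_pad [  45. -107.   83.] 0.88
top bail_bar [40. 28. 64.] 0.63
top keeper_hook [40. 26. 59.] 0.66
top lever_hinge [ 38. -42.  79.] 0.94
```

View pics/l.png

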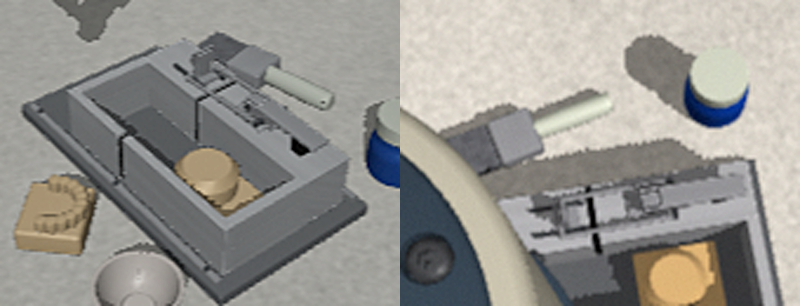

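The lever lies flat on the deck, the bail is hooked round the keeper, the half is closed and the bystanders are unmoved.

```bash
python3 -c "from station import manip;print(manip.hand_in())"
```

```text
the job is handed in; nothing more can be done
None
```

The flask is closed and clamped, and the job is handed in at about 30 s of the 69 s allowed.

- **Loose half:** I slid it up slowly until the force rose from the roughly 6 N drag to about 13 N and it stopped moving. It ended about 6 mm open, resting on the seal.
- **Bail:** I flipped it over and it fell onto the nose of the keeper. My first press missed the bar by passing outside it and touched nothing. The second press peaked at about 14 N, then the bar dropped past the lip.
- **Lever:** I swung it over with no more than about 6 N. It ran home ahead of the finger, and a 14 N check press met a hard stop at a height of 81.8 mm, where 82 mm was expected.

**Last checks:**
- Both cameras put the lever pad at about 84 mm high, so it is home. They put the bar at about 64 mm, which is low and hooked.
- While I pressed the lever, the keeper moved about 6 mm with the bar and the half stayed put, which supports that the bail is hooked.
- In the last picture the model, jar, dish and brush look undisturbed.

**Checks that did not fully agree:**
- The resistance at the lever, measured only between steps, was lower than the 12 N the task describes.
- In the final side-camera reading the keeper foot came out 1 mm beyond the bar, which is within that camera's roughly 4 mm error. The top camera had the bar on the correct side.

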